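# Move the cereal scoop over the end stops to the other rail

## Task

On the breakfast counter a serving station has two short rails in line under an overhead rack of bars: the cereal scoop hangs on one, the flat turner on the other. Take the scoop by its sloping handle, lift it off over its rail's end stop and hang it on the other rail, next to the turner, so that it hangs freely by its hook. Leave the turner hanging in its place and do not shift or knock over the other things on the counter.

Things in the scene. Friction and masses are not known exactly. Their poses are not given: they have to be found in the camera images.
- station: Fixed serving station. Origin: centre of the underside of its wooden base (240 x 660 x 12 mm). x points away from the robot (yaw within 0.12 rad), y left along the rails, z up. Two steel rails, 12 mm diameter, in line along y at x 0, axis 270 mm high, at y +25..+265 and -25..-265 mm. Posts (18 mm) at x +90, y +-300 mm carry them by their outer ends; the front is open.
- rail_left (a point): Middle of the left rail's axis (station x 0, y +145, z 270 mm).
- rail_right (a point): Middle of the right rail's axis (station x 0, y -145, z 270 mm).
- stop_left (a point): Foot, on the rail's axis, of the left rail's inner end stop (station x 0, y +25, z 270 mm): the rail's 12 mm bar turned straight up, its rounded top 26 mm over the rail's axis. A like pin stands at the outer end, y +265 mm.
- stop_right (a point): Foot of the right rail's inner end stop (y -25 mm), of the same shape; its outer one is at y -265 mm. The 40 mm gap between the two inner stops is empty.
- rack_edge (a point): Middle of the lower front edge of the open rack of bars over the rails: station x -69, y 0, z 417 mm. Its four bars (8 x 12 mm) run along y, +-330 mm, at x -65, -20, +40, +106, z 417..429 mm; bearers at y +-300 mm reach down to z 406. A gripper pointing straight down does not fit onto the scoop under it: come from the robot's side, tilted about 40 degrees.
- scoop: Cereal scoop, 0.14 to 0.22 kg: square steel cup under a hook, black sloping handle. Starts hanging at rest on either rail. Origin: middle of the hook, on the rail's axis when hung; axes then as the station's. Hook: inverted V, 36 mm wide in y, open below, legs 24 mm apart inside, top at z +14; rear leg (x +14) ends at z -26; the front leg runs down to the cup. To pass a stop lift 30 mm or more (52 lifts the rear leg over it too; not over 70).
- scoop_grip (a point): Where the handle is best gripped, at (-58, 0, -21) mm in the scoop's frame, 66 mm up the handle. The handle, 24 mm wide in y, 12 mm thick, 100 mm long, rises from (-16, 0, -72) towards the robot to (-80, 0, +5) mm, 40 degrees from vertical. Grip across its 24 mm width, fingers along the handle.
- scoop_cup (a point): Centre of the underside of the scoop's cup, at (+24, 0, -135) mm in the scoop's frame. The cup is 80 (x) x 64 (y) x 60 (z) mm, open above, z -135..-75, joined to the hook by its front leg (x -16..-12, 36 mm wide), which passes the rail and stops on the robot's side by 6 mm. Lifted 60 mm, the cup's rim stays 9 mm below the rail. Set on a rail, the V hook centres itself and the scoop hangs upright.
- turner: Flat turner, steel blade, black handle, hanging on the rail where the scoop is not. Origin: middle of its hook, on the rail's axis; hook 24 mm wide in y, top at z +14. Hangs down to z -188; blade 56 mm wide in y, the rest within x +-16 mm. It hangs towards the outer end of its rail, 150 to 210 mm from the station's middle, leaving room for the scoop on the inner side.
- bowls: Stack of paper bowls, 116 mm wide and 49 mm high, on the station's base below the rails. Loose; leave alone. Origin at the centre of its underside.
- carton: Small cardboard box, 50 x 70 x 90 mm high, standing on the near side of the station's base. Loose; leave alone. Origin at the centre of its underside.
- canister: Clear cylindrical cereal canister with lid, 110 mm in diameter, 238 mm high, left of the station. Loose; leave alone. Origin at the centre of its underside.
- cerealbox: Tall cereal box, 65 x 190 x 280 mm high, right of the station. Loose; leave alone. Origin at the centre of its underside.
- mug: Mug of plastic spoons, 84 mm wide, about 155 mm high, right of the station. Loose; leave alone. Origin at the centre of its underside.
Things that resemble listed ones, but are neither listed nor needed, are in the scene too. Several things have the shape of the scoop; the one meant has the colours described above. Of the things shaped like the turner, the steel one is meant.

How it is judged:
By the outcome, as a careful person would: the job done as asked, in the order asked, and still so for the second after the job is handed in, with the robot touching nothing.
It also fails if it takes over 45 s, if anything falls off the work surface, if the arm or the gripper's body presses on something with over 40 N, if the wrist force passes 120 N, or if a joint passes its speed limit or range.

## Robot

A 6-joint arm with a two-finger parallel gripper is mounted at the origin on the work surface. World frame = base frame: x ahead of the robot, y to its left, z up, the work surface at z = 0. Lengths are in m, angles in degrees, forces in N, time in s.
With the tool pointing down it reaches from about 0.275 to 0.825 m from the base axis. Payload 5.2 kg.
Tool frame: the origin (TCP) lies on the centre line of the jaws, within the pads' length; the fingertips stand 19 mm ahead of it and the grasp point (between the pads) is the TCP; z points along the fingers, x is the direction in which the jaws open and shut, and the axes are right-handed (so a half turn about z gives the same grasp; the last joint's range is limited). The gripper opens to 93 mm and grips with 3 to 60 N. Pads are 15 mm wide; open, the fingers measure 128 mm over their backs; the gripper's body (75 mm by 188 mm) begins 65 mm behind the grasp point.
Start: joints at [62.12, 14.817, 87.949, -0, 77.235, -11.62], TCP at [0.154, 0.528, 0.238] pointing down, gripper open.
Joint ranges: [-179.93, 179.93], [-52.35, 119.4], [10.71, 147.94], [-69.91, 249.91], [12.55, 155.21], [-178.61, 178.61]. Speed limits (degrees/s): [147.25, 147.25, 180, 180, 180, 180].

## Interface

Orientations are given as [roll, pitch, yaw] about the fixed x, y, z axes, in that order (R = Rz(yaw) Ry(pitch) Rx(roll)).
In Python, from workcell import * gives the robot as it stands.
- The arm moves only by the shell command python3 -m handwheel 'ROWS' [OPENING] [FORCE]. ROWS is JSON, a list of rows, each a list of 4 numbers: the shift along the world's x, y, z in units of 0.5 m (1.0 is 0.5 m), then the turn about the world's z in units of 30 degrees (1.0 is 30 degrees). In form: [[tx, ty, tz, roll], ...]. A call has 1 to 10 rows; each row is the pose to reach, as a shift and turn from the pose measured when the call began; what a row does not reach only later rows make up. A row lasts 1/8 s, in which the tool goes at most 62.5 mm and 10.7 degrees, less where a joint would pass 70% of its speed; a pose out of reach is approached as far as the arm can. A call with a number of a shift or a turn outside -1 to 1 is refused whole. A call with a gripper value outside its range is refused whole. OPENING is the opening, from -1 (shut) to 1 (fully open), so that 0 is half open, set as the call begins (- or left out, the last holds). The fingers move at their own pace and stop on an object; FORCE is the grip in N (left out, the last holds). Time passes only in rows, so rows that repeat a pose let the fingers close. It gives the time, the measured TCP pose, the force and the opening at its end, in the units of the state.
- sense(): the state, without advancing time (a new reading comes with each control period).
- grab_frame(name): name is "scene" or "top" or "wrist"; returns the picture (420x560x3 uint8, red, green, blue); there is no depth.
- calibration(name): a dict with "camera_matrix" (3x3 intrinsics, pixels), "eye" and "rotation" of the camera in the world. Camera axes: x right, y down, z forward; pixel columns grow to the right and rows downward; lengths in m; the calibration is good to about 2 mm. A picture is of the moment at which its call begins: read the wrist's pose just before it. calibration takes no time and is no camera call; for the wrist camera it gives the pose at the moment of the call.
- finish_job(): hands the job in, once; it reports no verdict.
The state is a dict: "time": time; "joint_pos": joint angles; "joint_velocities": joint speeds; "joint_efforts": joint torques, N m; "position": TCP position; "tool_rot": TCP orientation; "contact_force": force on the tool from outside, world axes, zero at the start; "torque": the same for the moment, N m; "finger_gap": finger opening in m.
Only numpy, scipy, OpenCV 4.12 (cv2) and the standard library are available. Lean on these libraries where they do the work, as an engineer would, in place of code of your own. Each camera call takes 0.05 s, during which the arm holds its last target.

## Working session

There is one attempt and no reset: what is moved stays moved. The work goes in short steps, Python scripts to look and compute and a shell command to move; the robot and the scene stay as the last step left them, time stands still between calls to the robot, and variables do not carry over. Pictures are saved under pics/ and viewed, and the job is handed in when it is done.

```bash
ls -la; mkdir -p pics; python3 - <<'E'
from workcell import *
import cv2
s=sense();print(s)
for n in("scene","top","wrist"):
    c=calibration(n);print(n,c)
    cv2.imwrite(f"pics/{n}0.png",grab_frame(n)[:,:,::-1])
E
python3 -m handwheel --help | head -40
```

```text
total 12
drwxr-xr-x  3 agent agent 4096 Dec  7 14:27 .
drwxr-xr-x 23 root  root  4096 Dec  7 14:27 ..
drwxr-xr-x  2 agent agent 4096 Dec  7 14:27 pics
{'time': 0.0, 'joint_pos': array([ 6.21190462e+01,  1.48582506e+01,  8.80108713e+01,  7.16513662e-04,
        7.72343284e+01, -1.16190283e+01]), 'joint_velocities': array([-0.06724887, -0.02079947, -0.07752522,  0.05213958, -0.01317288,
       -0.03968811]), 'joint_efforts': array([ 1.26935607e-03, -4.37291479e+01, -2.84006864e+01,  7.20815593e-02,
        4.10169829e-02, -1.64736771e-04]), 'position': array([0.15374009, 0.52754355, 0.2368286 ]), 'tool_rot': array([-1.79978481e+02,  1.01189794e-01,  7.37379346e+01]), 'contact_force': array([-0.61099617, -0.11618514, -0.07438333]), 'torque': array([ 0.02341072,  0.0018163 , -0.00717961]), 'finger_gap': 0.09327396912336805}
scene {'camera_matrix': array([[429.0174377 ,   0.        , 287.90862526],
       [  0.        , 429.0174377 , 207.66671499],
       [  0.        ,   0.        ,   1.        ]]), 'eye': array([ 1.48049419, -0.25534419,  0.96288477]), 'rotation': array([-1.25775100e+02, -5.84932142e-02,  7.55615692e+01])}
top {'camera_matrix': array([[454.25208145,   0.        , 284.23695336],
       [  0.        , 454.25208145, 202.73046006],
       [  0.        ,   0.        ,   1.        ]]), 'eye': array([ 0.34536294, -0.01371244,  1.63513733]), 'rotation': array([-174.05235883,   -0.71524143,  -89.34843514])}
wrist {'camera_matrix': array([[346.15462017,   0.        , 282.75617468],
       [  0.        , 346.15462017, 209.6619719 ],
       [  0.        ,   0.        ,   1.        ]]), 'eye': array([0.08967077, 0.54700556, 0.38470013]), 'rotation': array([1.65994275e+02, 5.51236730e-02, 7.37426172e+01])}invalid input: not JSON, or not a number
```

View pics/scene0.png

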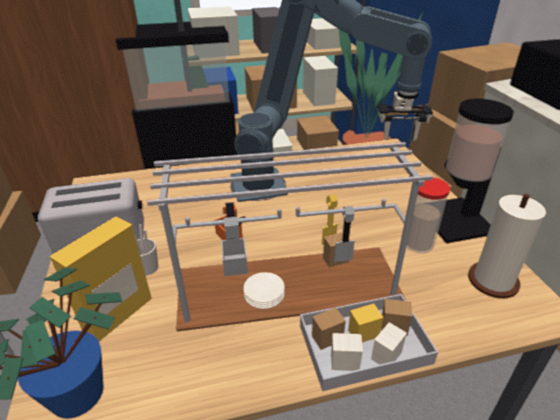

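View pics/top0.png

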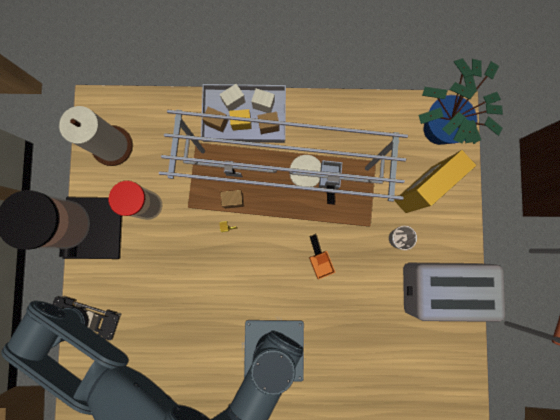

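View pics/wrist0.png

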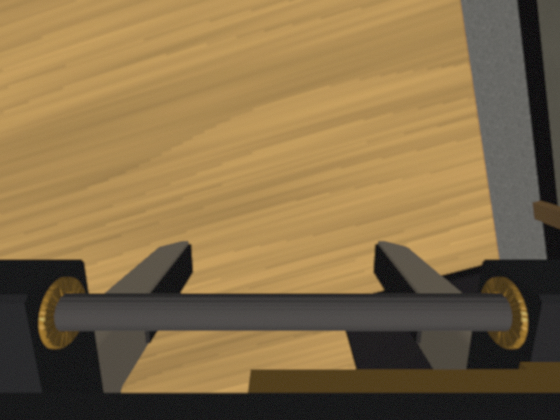

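```bash
python3 - <<'E'
import cv2
a=cv2.imread("pics/scene0.png")[140:330,145:445]
cv2.imwrite("pics/scene0c.png",cv2.resize(a,None,fx=2.6,fy=2.6,interpolation=cv2.INTER_CUBIC))
a=cv2.imread("pics/top0.png")[95:285,150:420]
cv2.imwrite("pics/top0c.png",cv2.resize(a,None,fx=2.9,fy=2.9,interpolation=cv2.INTER_CUBIC))
E
```

```text
(no output)
```

View pics/scene0c.png

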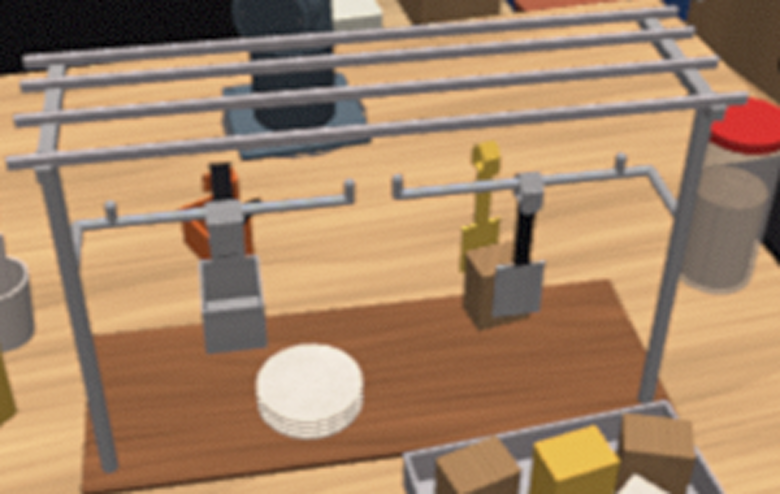

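View pics/top0c.png

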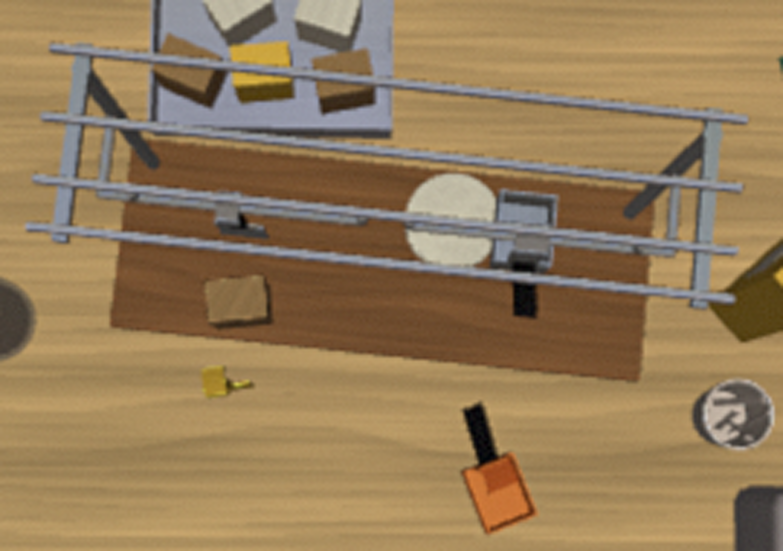

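```bash
cat > h.py <<'E'
import numpy as np
from scipy.spatial.transform import Rotation as R
from scipy.optimize import least_squares
from workcell import *
import cv2
def ray(c,px):
    d=np.linalg.inv(c["camera_matrix"])@np.array([px[0],px[1],1.])
    return c["eye"],R.from_euler("xyz",c["rotation"],degrees=True).as_matrix()@d
def onz(c,px,z):
    e,d=ray(c,px);return e+d*(z-e[2])/d[2]
def proj(c,P):
    q=R.from_euler("xyz",c["rotation"],degrees=True).as_matrix().T@(np.asarray(P)-c["eye"])
    q=c["camera_matrix"]@q;return q[:2]/q[2]
def tri(c1,p1,c2,p2):
    e1,d1=ray(c1,p1);e2,d2=ray(c2,p2)
    t=np.linalg.lstsq(np.c_[d1,-d2],e2-e1,rcond=None)[0]
    a,b=e1+t[0]*d1,e2+t[1]*d2
    return (a+b)/2,np.linalg.norm(a-b)
SC=lambda x,y:(145+(x+.5)/2.6-.5,140+(y+.5)/2.6-.5)
TP=lambda x,y:(150+(x+.5)/2.9-.5,95+(y+.5)/2.9-.5)
E
python3 - <<'E'
from h import *
s=calibration("scene");t=calibration("top")
obs=[(s,SC(398,196),(0,.025,.270)),(s,SC(349,201),(0,-.025,.270)),(s,SC(398,178),(0,.025,.296)),(s,SC(349,182),(0,-.025,.296)),
(s,SC(111,205),(0,-.265,.296)),(s,SC(620,157),(0,.265,.296)),
(t,TP(111,326),(-.12,.33,.012)),(t,TP(639,381),(-.12,-.33,.012)),
# rack front-bar ends: mid of bar
(t,TP(27,227),(-.065,.33,.423)),(t,TP(733,298),(-.065,-.33,.423)),
(t,TP(51,48),(.106,.33,.423)),(t,TP(746,119),(.106,-.33,.423)),
(s,SC(9,162),(.106,-.33,.423)),(s,SC(745,98),(.106,.33,.423))]
def W(p,q): 
    c,k=np.cos(p[2]),np.sin(p[2]);return np.array([p[0]+c*q[0]-k*q[1],p[1]+k*q[0]+c*q[1],q[2]])
f=lambda p:np.concatenate([proj(c,W(p,q))-px for c,px,q in obs])
r=least_squares(f,[.55,0,-.1],loss="soft_l1");print(r.x);print(f(r.x).reshape(-1,2).round(1))
np.save("st.npy",r.x)
c,sn=np.cos(r.x[2]),np.sin(r.x[2])
# scoop hook top middle: scene crop; top crop
for n,p,z in(("hook",SC(224,207),.284),("turnerhook",SC(530,178),.284)):
    P=onz(s,p,z);d=P[:2]-r.x[:2];print(n,P,"station",c*d[0]+sn*d[1],-sn*d[0]+c*d[1])
for n,p,z in(("handle end",TP(524,316),.275),):
    P=onz(t,p,z);d=P[:2]-r.x[:2];print(n,P,"station",c*d[0]+sn*d[1],-sn*d[0]+c*d[1])
E
```

```text
[ 0.58499608 -0.02321233 -0.08941166]
[[-0.4 -0.4]
 [ 0.1 -0.5]
 [-0.3 -1.3]
 [-0.  -1. ]
 [-0.6 -1.1]
 [ 0.5 -1.4]
 [-1.  -0.1]
 [ 0.2 -0.4]
 [-0.2 -0.6]
 [ 0.1 -0.2]
 [-0.4 -0.4]
 [ 0.2 -0.3]
 [-0.9  0.8]
 [ 0.6 -0.1]]
hook [ 0.58165331 -0.17687531  0.284     ] station 0.010391553397417614 -0.15334764367172493
turnerhook [0.61108611 0.13846061 0.284     ] station 0.011549625872252268 0.16335677364316964
handle end [ 0.48626968 -0.16812677  0.275     ] station -0.08539224717170812 -0.15315109857655707
```

```bash
python3 -m handwheel '[[0,0,0.12,0],[0,0,0.24,0],[0,0,0.36,0],[0,0,0.48,0],[0.05,-0.1,0.6,0.1],[0.1,-0.2,0.7,0.2],[0.2,-0.3,0.75,0.3],[0.3,-0.4,0.75,0.4],[0.4,-0.5,0.75,0.5],[0.5,-0.6,0.75,0.5]]'; python3 -c "
from workcell import *
print(sense()['joint_pos'].round(1))"
```

```text
time: 1.4
position: [0.3604, 0.2708, 0.6104]
tool_rot: [180.0, 0.1, 88.8]
contact_force: [0.8, -0.0, -0.3]
finger_gap: 0.0925
[ 2.270e+01  6.400e+00  4.710e+01 -1.000e-01  1.266e+02 -6.610e+01]
```

```bash
python3 -m handwheel '[[0.08,-0.08,0,0],[0.16,-0.16,0,0],[0.24,-0.24,0,0],[0.32,-0.34,0,0],[0.42,-0.34,0,0],[0.52,-0.34,0,0],[0.6,-0.34,0,0],[0.6,-0.34,0,0]]'; python3 -c "
from workcell import *
print(sense()['joint_pos'].round(1))"
```

```text
time: 2.4
position: [0.6417, 0.0971, 0.5826]
tool_rot: [179.3, -0.1, 88.7]
contact_force: [-0.9, -0.1, 0.5]
finger_gap: 0.0929
[ -1.3  33.4  10.9   0.2 134.9 -89.9]
```

```bash
python3 -m handwheel '[[0.1,0,0.1,0],[0.3,0,0.2,0],[0.6,0,0.3,0],[0.6,0,0.3,0]]'; python3 -c "
from workcell import *
print(sense()['joint_pos'].round(1))"
```

```text
time: 2.9
position: [0.6884, 0.0822, 0.556]
tool_rot: [176.8, -0.5, 88.7]
contact_force: [-0.4, -0.6, 0.6]
finger_gap: 0.0933
[ -2.7  35.9  10.7   0.7 130.2 -90.9]
```

```bash
python3 -m handwheel '[[1,0,1,0],[1,0,1,0],[1,0,1,0],[1,0,1,0],[1,0,1,0],[1,0,1,0]]'; python3 -c "
from workcell import *
print(sense()['joint_pos'].round(1))"
```

```text
time: 3.65
position: [0.7011, 0.0625, 0.5626]
tool_rot: [174.1, -0.8, 88.8]
contact_force: [-0.6, 1.0, 0.6]
finger_gap: 0.0931
[ -4.5  35.4  10.8   1.4 128.  -92.3]
```

```bash
python3 -m handwheel '[[0.5,0,1,0],[0.5,0,1,0],[0.5,0,1,0]]' | sed -n 1,3p;python3 -m handwheel '[[1,0,0.2,0],[1,0,0.2,0],[1,0,0.2,0]]' | sed -n 1,3p; python3 -c "
from workcell import *
print(sense()['joint_pos'].round(1))"
```

```text
time: 4.03
position: [0.6753, 0.0544, 0.604]
tool_rot: [171.4, -1.0, 88.8]
time: 4.4
position: [0.7565, 0.0483, 0.5449]
tool_rot: [168.8, -1.3, 88.8]
[ -5.7  37.3  10.8   2.5 120.8 -93. ]
```

```bash
python3 -m handwheel '[[1,-0.1,0.5,0]]' | sed -n 1,3p;python3 -m handwheel '[[1,-0.1,0.5,0]]' | sed -n 1,3p; python3 -m handwheel '[[1,-0.1,0.5,0],[1,-0.1,0.5,0]]' | sed -n 1,3p
```

```text
time: 4.53
position: [0.7786, 0.0414, 0.538]
tool_rot: [166.7, -1.4, 88.9]
time: 4.65
position: [0.7991, 0.0342, 0.5352]
tool_rot: [164.3, -1.6, 89.0]
time: 4.9
position: [0.8319, 0.0217, 0.5238]
tool_rot: [161.4, -1.7, 89.0]
```

```bash
python3 -c "
from workcell import *
print(sense()['joint_pos'].round(1))"
```

```text
[ -7.8  40.1  10.7   4.1 110.8 -94.4]
```

```bash
python3 -m handwheel '[[0.7,0,1,0]]' | sed -n 2,3p;python3 -m handwheel '[[0.7,0,1,0]]' | sed -n 2,3p; python3 -m handwheel '[[0.7,0,1,0]]' | sed -n 2,3p;python3 -m handwheel '[[0.7,0,1,0]]' | sed -n 2,3p
```

```text
position: [0.8339, 0.0205, 0.5386]
tool_rot: [159.3, -1.9, 89.0]
position: [0.833, 0.0209, 0.5629]
tool_rot: [156.6, -2.0, 89.1]
position: [0.8353, 0.0206, 0.5833]
tool_rot: [153.8, -2.1, 89.2]
position: [0.8391, 0.0201, 0.6021]
tool_rot: [151.0, -2.2, 89.2]
```

```bash
python3 -c "
from workcell import *
print(sense()['joint_pos'].round(1))"
```

```text
[ -8.6  35.7  10.7   5.9 105.  -94.3]
```

```bash
python3 -m handwheel '[[0.7,0.5,1,0]]' | sed -n 2,3p;python3 -m handwheel '[[0.7,0.5,1,0]]' | sed -n 2,3p; python3 -m handwheel '[[0.7,0.5,1,0]]' | sed -n 2,3p
```

```text
position: [0.8433, 0.041, 0.618]
tool_rot: [148.5, -2.4, 89.2]
position: [0.8471, 0.0651, 0.6336]
tool_rot: [146.0, -2.6, 89.3]
position: [0.8511, 0.0865, 0.6486]
tool_rot: [143.4, -2.9, 89.6]
```

```bash
python3 -c "
from workcell import *
print(sense()['joint_pos'].round(1),sense()['time'])"
```

```text
[ -3.3  33.7  10.8   4.1  99.  -90. ] 5.775
```

```bash
python3 -m handwheel '[[0,0,0,-0.35],[0,0,0,-0.8],[0,0,0,-0.8]]' | sed -n 2,3p;python3 -m handwheel '[[0.7,0.2,1,0]]' | sed -n 2,3p; python3 -m handwheel '[[0.7,0.2,1,0]]' | sed -n 2,3p
```

```text
position: [0.8413, 0.0881, 0.6378]
tool_rot: [142.7, -3.2, 65.9]
position: [0.8471, 0.0899, 0.6528]
tool_rot: [140.5, -4.1, 66.9]
position: [0.8512, 0.0907, 0.6725]
tool_rot: [137.9, -5.1, 67.8]
```

```bash
python3 -c "
from workcell import *
print(sense()['joint_pos'].round(1),sense()['time'])"
```

```text
[  4.2  33.6  10.7 -13.9  95.1 -68. ] 6.4
```

```bash
python3 -m handwheel '[[-0.1,0,-0.05,0.35],[-0.2,0,-0.1,0.7],[-0.2,0,-0.1,1]]' | sed -n 2,3p; python3 -m handwheel '[[0,0,0,0.35],[0,0,0,0.7],[0,0,0,1],[0,0,0,1]]' | sed -n 2,3p; python3 -m handwheel '[[0,0,0,0.35],[0,0,0,0.6],[0,0,0,0.6]]' | sed -n 2,3p
```

```text
position: [0.7491, 0.0914, 0.6246]
tool_rot: [137.6, -5.0, 93.7]
position: [0.7506, 0.0882, 0.6243]
tool_rot: [137.6, -4.9, 123.4]
position: [0.7523, 0.0873, 0.623]
tool_rot: [137.6, -5.0, 141.1]
```

```bash
python3 -c "
from workcell import *
print(sense()['joint_pos'].round(1),sense()['time'])"
```

```text
[ -20.1   25.4   32.6   43.   104.9 -141.2] 7.65
```

```bash
python3 -m handwheel '[[0.6,0,0.5,0],[1,0,0.8,0]]' | sed -n 2,3p; python3 -m handwheel '[[0.8,0,1,0]]' | sed -n 2,3p; python3 -m handwheel '[[0.8,0,1,0]]' | sed -n 2,3p
```

```text
position: [0.8027, 0.0944, 0.6607]
tool_rot: [135.7, -4.1, 139.9]
position: [0.8117, 0.0989, 0.6721]
tool_rot: [133.8, -3.4, 138.6]
position: [0.8172, 0.1044, 0.6909]
tool_rot: [131.5, -2.4, 137.3]
```

```bash
python3 -c "
from workcell import *
print(sense()['joint_pos'].round(1),sense()['time'])"
```

```text
[ -18.    34.2   10.9   45.8  105.3 -129.5] 8.15
```

```bash
python3 -m handwheel '[[-0.12,0,0,-0.35],[-0.24,0,0,-0.7],[-0.36,-0.05,0,-1],[-0.48,-0.1,0,-1],[-0.6,-0.2,0,-1],[-0.7,-0.3,-0.05,-1],[-0.7,-0.3,-0.1,-1]]' | sed -n 1,3p; python3 -m handwheel '[[-0.04,-0.04,-0.05,-0.35],[-0.08,-0.08,-0.1,-0.7],[-0.12,-0.12,-0.2,-0.75],[-0.12,-0.16,-0.25,-0.75],[-0.12,-0.18,-0.3,-0.75]]' | sed -n 1,3p
python3 - <<'E'
from h import *
s=sense();print(s['joint_pos'].round(1))
p=np.load("st.npy");ys=-.153
Rs=R.from_euler("z",p[2]).as_matrix();O=np.array([p[0],p[1],0])
g=O+Rs@np.array([-.058,ys,.249]);M=R.from_euler("xyz",s['tool_rot'],degrees=True).as_matrix()
print("grip",g,"tool z in station",Rs.T@M[:,2],"tool x",Rs.T@M[:,0]); print("pos",s['position'],"pre(120 back)",g-.12*M[:,2])
print("slot at y .075:",O+Rs@np.array([-.058,.075,.249]))
E
```

```text
time: 9.02
position: [0.4757, -0.0348, 0.6503]
tool_rot: [131.3, -2.0, 107.2]
time: 9.65
position: [0.4148, -0.1246, 0.4992]
tool_rot: [131.2, -1.8, 84.4]
[ -71.   -31.2  106.6   44.2   83.2 -151.3]
grip [ 0.513566  -0.1704222  0.249    ] tool z in station [ 0.75218207  0.01345367 -0.65881798] tool x [0.00913052 0.99948279 0.0308348 ]
pos [ 0.41475746 -0.12462374  0.49915767] pre(120 back) [ 0.42352055 -0.16397047  0.32805816]
slot at y .075: [0.5339247  0.05666705 0.249     ]
```

```bash
python3 -m handwheel '[[0,-0.03,-0.1,0],[0.01,-0.06,-0.2,0],[0.03,-0.08,-0.3,0.02],[0.05,-0.08,-0.36,0.02],[0.05,-0.08,-0.36,0.02]]' | sed -n 1,4p
python3 - <<'E'
from h import *
s=sense();print(s['joint_pos'].round(1))
for n in("scene","top","wrist"):
    cv2.imwrite(f"pics/{n}1.png",grab_frame(n)[:,:,::-1])
E
```

```text
time: 10.28
position: [0.439, -0.1623, 0.317]
tool_rot: [131.4, -1.9, 84.9]
contact_force: [1.0, -0.1, -0.4]
[ -68.1  -20.9  126.7   51.    60.7 -173.1]
```

View pics/wrist1.png

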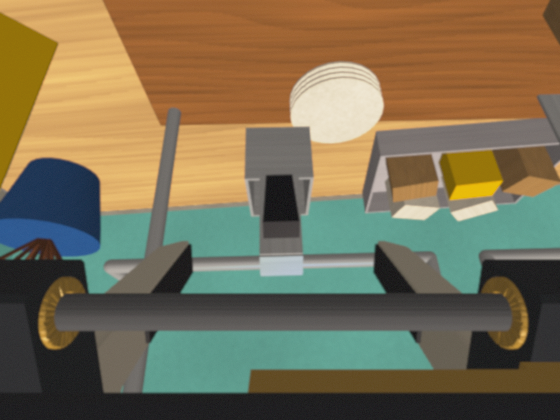

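View pics/top1.png

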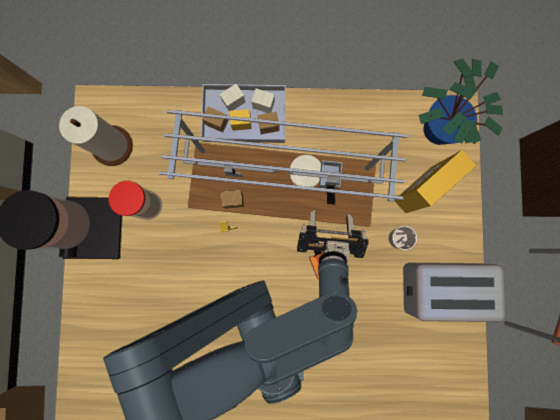

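View pics/scene1.png

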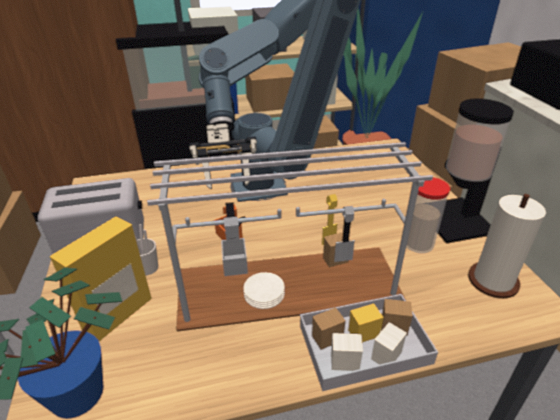

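```bash
python3 - <<'E'
from h import *
s=sense();c=calibration("wrist")
p=np.load("st.npy")
Rs=R.from_euler("z",p[2]).as_matrix();O=np.array([p[0],p[1],0])
for ys in(-.153,-.158):
  for q in((-.08,0,.005),(-.058,0,-.021),(-.016,0,-.072),(0,0,.014)):
    print(ys,q,proj(c,O+Rs@np.array([q[0],ys,.27+q[2]])).round(1))
M=R.from_euler("xyz",s['tool_rot'],degrees=True).as_matrix()
for d in(0,.019,.09): print("tcp+",d,proj(c,s['position']+d*M[:,2]).round(1))
g=O+Rs@np.array([-.058,-.153,.249]); print(g-s['position'],(g-s['position'])/.5)
im=cv2.imread("pics/wrist1.png")[110:300,200:360];cv2.imwrite("pics/w1c.png",cv2.resize(im,None,fx=3.1,fy=3.1,interpolation=cv2.INTER_CUBIC))
E
```

```text
-0.153 (-0.08, 0, 0.005) [281.2 227.2]
-0.153 (-0.058, 0, -0.021) [280.3 207.4]
-0.153 (-0.016, 0, -0.072) [279.2 179.3]
-0.153 (0, 0, 0.014) [281.7 275.6]
-0.158 (-0.08, 0, 0.005) [273.5 227.4]
-0.158 (-0.058, 0, -0.021) [273.6 207.6]
-0.158 (-0.016, 0, -0.072) [273.8 179.5]
-0.158 (0, 0, 0.014) [275.8 275.8]
tcp+ 0 [281.7 272. ]
tcp+ 0.019 [281.8 256.6]
tcp+ 0.09 [282.  219.3]
[ 0.0737797  -0.00582232 -0.07199196] [ 0.1475594  -0.01164464 -0.14398391]
```

View pics/w1c.png

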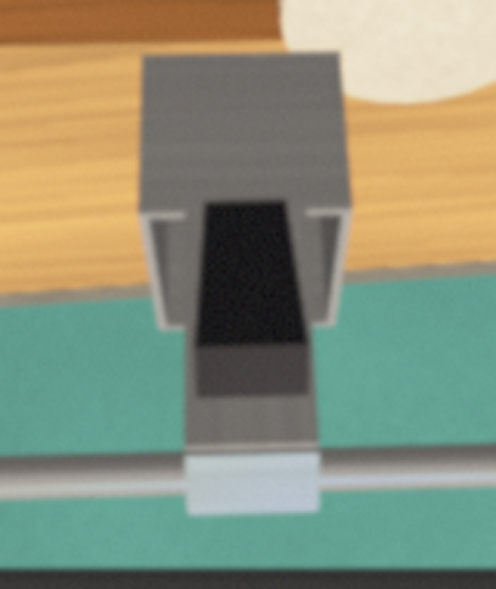

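```bash
python3 -m handwheel '[[0.05,-0.004,-0.05,0],[0.1,-0.008,-0.1,0],[0.147,-0.012,-0.144,0],[0.147,-0.012,-0.144,0],[0.147,-0.012,-0.144,0]]' | sed -n 1,5p
python3 - <<'E'
from h import *
s=sense();print(s['joint_pos'].round(1))
cv2.imwrite(f"pics/wrist2.png",grab_frame("wrist")[:,:,::-1])
E
```

```text
time: 11.05
position: [0.5146, -0.1694, 0.2546]
tool_rot: [131.4, -1.5, 84.8]
contact_force: [0.6, 0.5, 0.3]
finger_gap: 0.093
[ -52.8   -6.7  127.1   60.5   40.5 -178.5]
```

View pics/wrist2.png

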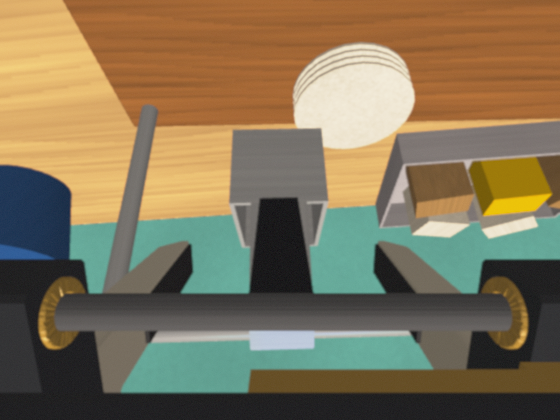

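```bash
cat > fk.py <<'E'
from h import *
D=[([62.12,14.817,87.949,0,77.235,-11.62],[.154,.528,.238],[180,0,73.74]),
([22.7,6.4,47.1,-.1,126.6,-66.1],[.3604,.2708,.6104],[180,.1,88.8]),
([-1.3,33.4,10.9,.2,134.9,-89.9],[.6417,.0971,.5826],[179.3,-.1,88.7]),
([-4.5,35.4,10.8,1.4,128,-92.3],[.7011,.0625,.5626],[174.1,-.8,88.8]),
([-3.3,33.7,10.8,4.1,99,-90],[.8511,.0865,.6486],[143.4,-2.9,89.6]),
([-20.1,25.4,32.6,43,104.9,-141.2],[.7523,.0873,.623],[137.6,-5,141.1]),
([-18,34.2,10.9,45.8,105.3,-129.5],[.8172,.1044,.6909],[131.5,-2.4,137.3]),
([-71,-31.2,106.6,44.2,83.2,-151.3],[.4148,-.1246,.4992],[131.2,-1.8,84.4]),
([-68.1,-20.9,126.7,51,60.7,-173.1],[.439,-.1623,.317],[131.4,-1.9,84.9]),
([-52.8,-6.7,127.1,60.5,40.5,-178.5],[.5146,-.1694,.2546],[131.4,-1.5,84.8])]
E_=lambda a,x:R.from_euler(a,x,degrees=True)
def fk(q,k):
    h,a1,off,L2,e,L3,L=k[:7]
    A=E_("z",q[0])*E_("y",q[1]);B=A*E_("y",q[2]);W=B*E_("z",q[3])*E_("y",q[4])
    T=W*E_("z",q[5]+180)
    p=E_("z",q[0]).apply([a1,off,h])+A.apply([0,0,L2])+B.apply([e,0,L3])+T.apply([0,0,L])
    return p,T
def res(k):
    r=[]
    for q,p,t in D:
        a,T=fk(q,k);r+=list((a-p)*1000)
    return r
if __name__=="__main__":
    for q,p,t in D:
        print((fk(q,np.zeros(7))[1].inv()*E_("xyz",t)).magnitude()*57.3)
    s=least_squares(res,[.3,.0,.1,.4,0,.4,.25],loss="soft_l1");print(s.x.round(4),np.array(res(s.x)).reshape(-1,3).round(1))
    np.save("k.npy",s.x)
E
python3 fk.py
```

```text
0.0010000736614046654
0.08490663598833466
0.1162713554726588
0.07338043467872814
0.04748007198499871
0.043047042507308425
0.04380187676435824
0.08542026451996884
0.11269619008140061
0.06849236569385174
[ 2.216e-01 -2.000e-04  1.109e-01  5.347e-01  6.030e-02  4.260e-01
  3.481e-01] [[-0.1 -0.  -0.4]
 [ 0.2 -0.3 -0.6]
 [ 0.3  0.1  0.1]
 [-0.2  0.3 -0. ]
 [-0.2  0.1  0.3]
 [ 0.2 -0.3  0.2]
 [-0.2 -0.2  0.3]
 [ 0.1  0.4 -0.6]
 [ 0.  -0.1 -0. ]
 [ 0.2 -0.1  0.6]]
```

```bash
cat > ik.py <<'E'
from fk import *
k=np.load("k.npy")
def ik(p,T,q0):
    f=lambda q:np.r_[(fk(q,k)[0]-p)*1000,(T.inv()*fk(q,k)[1]).as_rotvec()*500]
    s=least_squares(f,q0);return s.x,np.abs(s.fun).max()
E
python3 - <<'E'
from ik import *
q0=D[-1][0];p=np.load("st.npy");Rs=E_("z",np.degrees(p[2]))
O=np.array([p[0],p[1],0])
for tr,pitch,flip in((131.4,-1.5,0),(140,0,0),(131.4,-1.5,1)):
  T=E_("xyz",[tr,pitch,84.9]);
  if flip:T=T*E_("z",180)
  q=np.array(q0)+[0,0,0,0,0,180*flip]
  print(tr,flip)
  for y,z in((-.153,.249),(-.153,.31),(-.08,.31),(0,.31),(.075,.31),(.075,.249)):
    q,e=ik(O+Rs.apply([-.058,y,z]),T,q);print(y,z,q.round(1),round(e,2))
E
```

```text
131.4 0
-0.153 0.249 [ -53.2   -6.1  127.7   61.6   40.4 -180.3] 0.0
-0.153 0.31 [ -53.2  -11.1  121.7   51.9   46.4 -167. ] 0.0
-0.08 0.31 [ -41.3  -14.4  124.    47.2   38.6 -155.1] 0.0
0 0.31 [ -24.7  -15.1  124.4   34.4   28.4 -133.3] 0.0
0.075 0.31 [ -7.9 -12.8 122.9   8.5  21.6 -98.6] 0.0
0.075 0.249 [  -7.9   -7.8  129.    17.    10.7 -107.5] 0.0
140 0
-0.153 0.249 [ -47.2   -5.4  120.9   41.6   40.4 -158.7] 0.0
-0.153 0.31 [ -47.2   -9.2  114.9   35.3   48.3 -149.9] 0.0
-0.08 0.31 [ -35.8  -11.8  116.8   28.8   42.9 -136.4] 0.0
0 0.31 [ -21.   -12.1  117.    16.9   37.4 -115.9] 0.0
0.075 0.31 [ -6.4 -10.1 115.5   1.5  34.6 -92.2] 0.0
0.075 0.249 [ -6.4  -6.2 121.7   2.   24.6 -92.9] 0.0
131.4 1
-0.153 0.249 [-53.2  -6.1 127.7  61.6  40.4  -0.3] 0.0
-0.153 0.31 [-53.2 -11.1 121.7  51.9  46.4  13. ] 0.0
-0.08 0.31 [-41.3 -14.4 124.   47.2  38.6  24.9] 0.0
0 0.31 [-24.7 -15.1 124.4  34.4  28.4  46.7] 0.0
0.075 0.31 [ -7.9 -12.8 122.9   8.5  21.6  81.4] 0.0
0.075 0.249 [ -7.9  -7.8 129.   17.   10.7  72.5] 0.0
```

```bash
python3 - <<'E'
from ik import *
T=E_("xyz",[131.4,-1.7,84.8]);q=np.array(D[-2][0],float)
for x,y,z in((.44,-.16,.317),(.44,-.08,.3),(.44,0,.28),(.44,0.03,.25),(.44,.03,.2),(.44,.03,.15),(.44,.0,.2),(.44,.0,.15),(.44,-.03,.15),(.5,-.03,.15)):
    q,e=ik(np.array([x,y,z]),T,q);print(x,y,z,q.round(1),round(e,2))
E
```

```text
0.44 -0.16 0.317 [ -67.5  -21.1  126.8   50.9   60.1 -172.6] 0.0
0.44 -0.08 0.3 [ -55.1  -26.8  131.8   48.6   51.4 -162.6] 0.0
0.44 0 0.28 [ -32.6  -27.3  135.    40.1   34.3 -142.6] 0.0
0.44 0.03 0.25 [ -22.1  -23.6  138.1   37.7   22.7 -135.6] 0.0
0.44 0.03 0.2 [ -22.1  -17.1  143.7   66.1   15.  -165.5] 0.0
0.44 0.03 0.15 [ -22.1   -7.2  149.   122.5   16.3 -223.7] 0.0
0.44 0.0 0.2 [ -32.6  -18.1  144.2   67.9   23.  -174. ] 0.0
0.44 0.0 0.15 [ -32.6   -8.2  149.6  105.8   22.1 -214.7] 0.0
0.44 -0.03 0.15 [ -42.2   -8.2  149.7   95.8   28.  -212.1] 0.0
0.5 -0.03 0.15 [ -30.7    0.4  142.5  111.7   21.5 -219.4] 0.0
```

```bash
python3 - <<'E'
from ik import *
p=np.load("st.npy");Rs=E_("z",np.degrees(p[2]));O=np.array([p[0],p[1],0])
for yaw in(-4,0,4,8):
  T=E_("xyz",[131.4,-1.5,84.9+yaw]);q=np.array(D[-1][0],float);print("yaw",yaw)
  for x,y,z in((-.058,-.153,.2546),(-.062,-.153,.256),(-.066,-.153,.260),(-.058,-.153,.31),(-.058,0,.31),(-.058,.065,.31),(-.058,.065,.262),(-.058,.065,.256),(-.058,.065,.25)):
    q,e=ik(O+Rs.apply([x,y,z]),T,q);print(x,y,z,q.round(1),round(e,2))
E
```

```text
yaw -4
-0.058 -0.153 0.2546 [ -50.5   -7.6  127.9   60.1   36.  -174. ] 0.0
-0.062 -0.153 0.256 [ -51.2   -8.2  128.2   59.7   36.6 -173.9] 0.0
-0.066 -0.153 0.26 [ -51.8   -9.1  128.2   58.8   37.6 -173.2] 0.0
-0.058 -0.153 0.31 [ -50.5  -12.1  122.4   49.9   41.8 -161. ] 0.0
-0.058 0 0.31 [ -20.6  -14.8  124.2   23.7   24.5 -118.4] 0.0
-0.058 0.065 0.31 [ -6.1 -12.4 122.6  -3.4  21.2 -83.7] 0.0
-0.058 0.065 0.262 [ -6.1  -8.6 127.4  -5.7  12.6 -81.4] 0.0
-0.058 0.065 0.256 [ -6.1  -8.  128.   -6.2  11.5 -80.8] 0.0
-0.058 0.065 0.25 [ -6.1  -7.5 128.6  -6.9  10.4 -80.1] 0.0
yaw 0
-0.058 -0.153 0.2546 [ -53.2   -6.7  127.2   60.5   40.9 -178.9] 0.0
-0.062 -0.153 0.256 [ -53.8   -7.3  127.4   60.2   41.6 -178.8] 0.0
-0.066 -0.153 0.26 [ -54.5   -8.1  127.4   59.3   42.5 -178.2] 0.0
-0.058 -0.153 0.31 [ -53.2  -11.1  121.7   51.9   46.4 -167. ] 0.0
-0.058 0 0.31 [ -24.7  -15.1  124.4   34.4   28.4 -133.3] 0.0
-0.058 0.065 0.31 [ -10.1  -13.3  123.2   12.8   22.1 -104.1] 0.0
-0.058 0.065 0.262 [ -10.1   -9.5  128.1   20.4   13.8 -112.1] 0.0
-0.058 0.065 0.256 [ -10.1   -8.9  128.7   22.
[... 596 characters left out ...]
9.1   40.9   16.6 -137.3] 0.0
-0.058 0.065 0.25 [ -14.2   -8.9  129.7   43.6   15.7 -140.1] 0.0
yaw 8
-0.058 -0.153 0.2546 [ -57.4   -4.1  125.    59.8   49.8 -186.7] 0.0
-0.062 -0.153 0.256 [ -58.    -4.7  125.2   59.5   50.4 -186.7] 0.0
-0.066 -0.153 0.26 [ -58.6   -5.4  125.2   58.8   51.3 -186.1] 0.0
-0.058 -0.153 0.31 [ -57.4   -8.5  119.7   53.6   55.1 -176.5] 0.0
-0.058 0 0.31 [ -32.3  -14.7  124.2   46.6   37.9 -153.8] 0.0
-0.058 0.065 0.31 [ -18.1  -14.1  123.8   36.3   28.8 -135.9] 0.0
-0.058 0.065 0.262 [ -18.1  -10.3  128.7   48.6   22.3 -149.6] 0.0
-0.058 0.065 0.256 [ -18.1   -9.7  129.3   50.8   21.6 -151.9] 0.0
-0.058 0.065 0.25 [ -18.1   -9.1  129.8   53.2   20.9 -154.5] 0.0
```

```bash
python3 -m handwheel '[[0,0,0,-0.1],[0,-0.001,0,-0.1]]' | sed -n 1,5p; python3 -c "
from workcell import *
print(sense()['joint_pos'].round(1))"
python3 -m handwheel '[[0,0,0,0],[0,0,0,0],[0,0,0,0],[0,0,0,0],[0,0,0,0],[0,0,0,0]]' -1 50
python3 - <<'E'
from h import *
s=sense();print(s['joint_pos'].round(1))
cv2.imwrite(f"pics/wrist3.png",grab_frame("wrist")[:,:,::-1])
cv2.imwrite(f"pics/scene3.png",cv2.resize(grab_frame("scene")[140:330,145:445,::-1],None,fx=2.6,fy=2.6,interpolation=cv2.INTER_CUBIC))
E
```

```text
time: 11.35
position: [0.5142, -0.1702, 0.2561]
tool_rot: [131.3, -1.4, 81.8]
contact_force: [-0.0, -0.0, -0.1]
finger_gap: 0.0929
[ -51.    -7.6  127.7   60.2   36.9 -175. ]
time: 12.1
position: [0.5142, -0.1702, 0.256]
tool_rot: [131.3, -1.4, 81.8]
contact_force: [-0.2, 0.5, -0.4]
finger_gap: 0.0378
[ -51.    -7.6  127.7   60.2   36.9 -175. ]
```

View pics/wrist3.png

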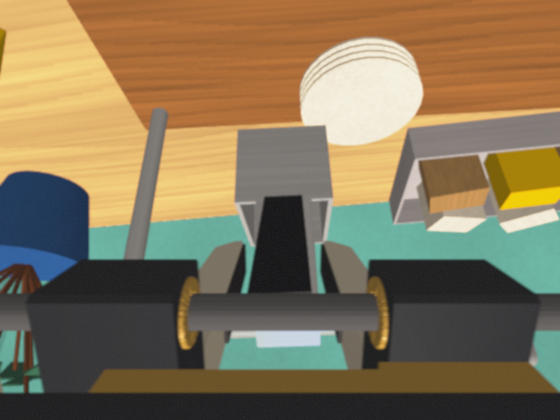

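View pics/scene3.png

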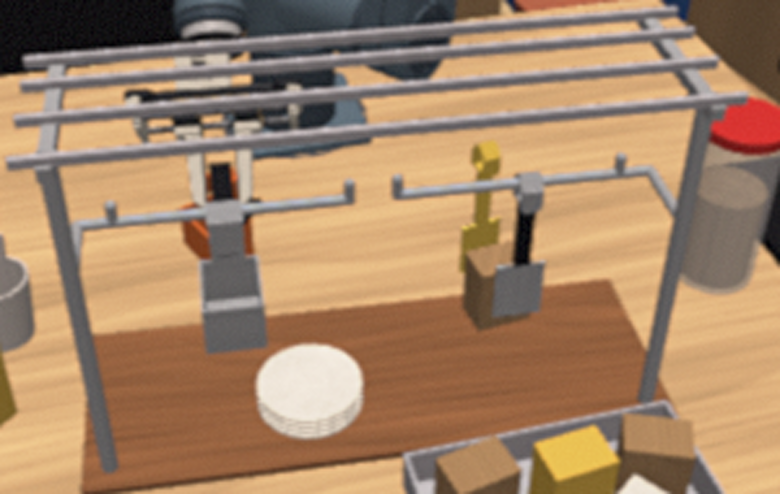

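```bash
python3 -m handwheel '[[0,0,0,0],[0,0,0,0],[0,0,0,0],[0,0,0,0]]' -1 50
python3 - <<'E'
from h import *
s=sense();print(s['joint_pos'].round(1))
cv2.imwrite(f"pics/wrist4.png",grab_frame("wrist")[:,:,::-1])
E
```

```text
time: 12.7
position: [0.5142, -0.1702, 0.2561]
tool_rot: [131.3, -1.4, 81.8]
contact_force: [-1.6, 0.2, 0.7]
finger_gap: 0.0239
[ -51.    -7.6  127.7   60.2   36.9 -175. ]
```

View pics/wrist4.png

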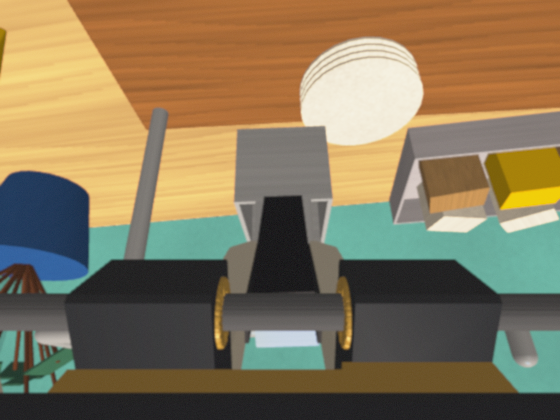

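```bash
python3 -m handwheel '[[0,0,0.03,0],[0,0,0.06,0],[0,0,0.09,0],[0,0,0.122,0],[0,0,0.122,0],[0,0,0.122,0]]'
python3 - <<'E'
from h import *
s=sense();print(s['joint_pos'].round(1))
cv2.imwrite(f"pics/wrist5.png",grab_frame("wrist")[:,:,::-1])
cv2.imwrite(f"pics/scene5.png",cv2.resize(grab_frame("scene")[140:330,145:445,::-1],None,fx=2.6,fy=2.6,interpolation=cv2.INTER_CUBIC))
E
```

```text
time: 13.5
position: [0.5139, -0.1698, 0.316]
tool_rot: [131.4, -1.4, 81.8]
contact_force: [1.1, 0.1, -1.7]
finger_gap: 0.0237
[ -51.   -12.3  121.7   49.6   43.2 -161.2]
```

View pics/wrist5.png

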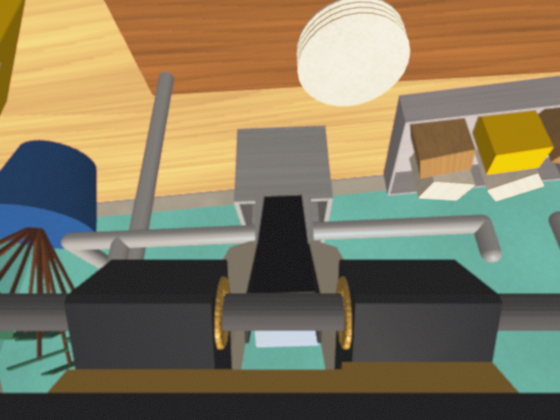

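View pics/scene5.png

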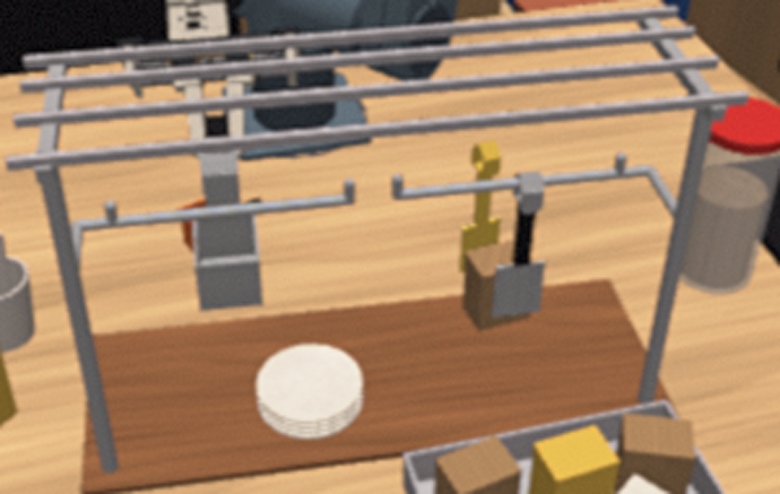

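```bash
python3 -m handwheel '[[-0.005,0.04,0,0],[-0.002,0.09,0,0],[0.003,0.13,0,0],[0.007,0.17,0,0],[0.011,0.21,0,0],[0.011,0.21,0,0]]'
python3 - <<'E'
from h import *
s=sense();print(s['joint_pos'].round(1))
cv2.imwrite(f"pics/wrist6.png",grab_frame("wrist")[:,:,::-1])
cv2.imwrite(f"pics/scene6.png",cv2.resize(grab_frame("scene")[140:330,145:445,::-1],None,fx=2.6,fy=2.6,interpolation=cv2.INTER_CUBIC))
E
```

```text
time: 14.35
position: [0.519, -0.063, 0.3148]
tool_rot: [131.5, -1.5, 82.0]
contact_force: [0.6, 0.5, -0.4]
finger_gap: 0.0237
[ -32.1  -16.1  124.3   37.5   31.8 -138.6]
```

View pics/wrist6.png

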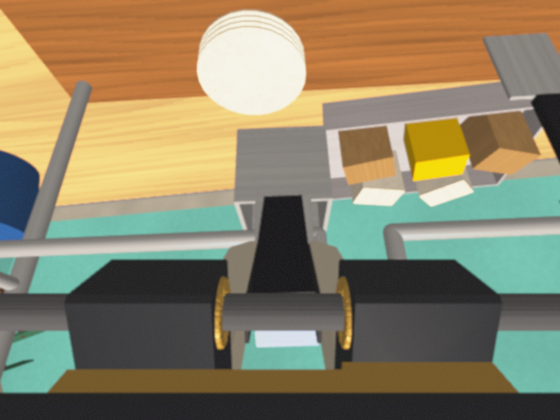

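View pics/scene6.png

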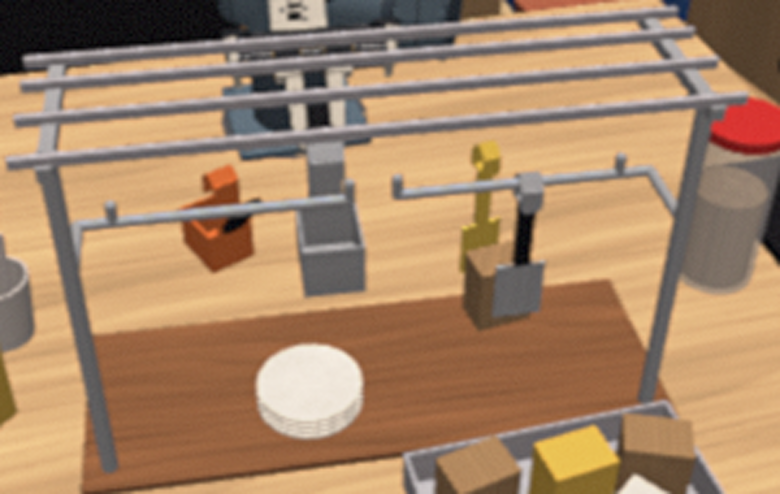

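```bash
python3 -m handwheel '[[0.003,0.04,0.002,0],[0.007,0.08,0.002,0],[0.011,0.12,0.002,0],[0.015,0.17,0.002,0],[0.02,0.226,0.002,0],[0.022,0.226,0.002,0],[0.022,0.226,0.002,0]]'
python3 - <<'E'
from h import *
s=sense();print(s['joint_pos'].round(1))
cv2.imwrite(f"pics/wrist7.png",grab_frame("wrist")[:,:,::-1])
cv2.imwrite(f"pics/scene7.png",cv2.resize(grab_frame("scene")[140:330,145:445,::-1],None,fx=2.6,fy=2.6,interpolation=cv2.INTER_CUBIC))
E
```

```text
time: 15.32
position: [0.5303, 0.0477, 0.3158]
tool_rot: [131.5, -1.4, 81.8]
contact_force: [0.0, -0.7, -1.4]
finger_gap: 0.0238
[ -6.8 -13.3 122.3  -0.2  22.5 -87.9]
```

View pics/wrist7.png

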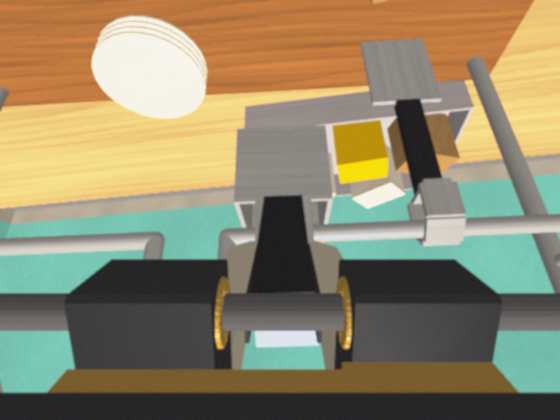

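View pics/scene7.png

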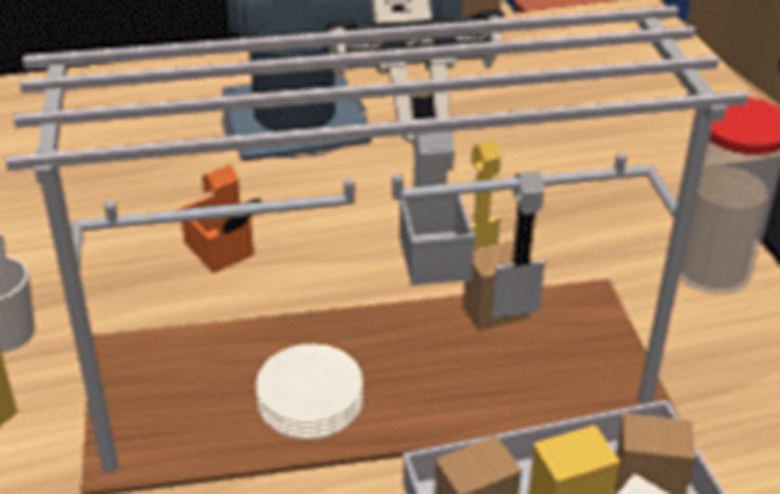

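```bash
python3 - <<'E'
from ik import *
s=calibration("scene");p=np.load("st.npy");Rs=E_("z",np.degrees(p[2]));O=np.array([p[0],p[1],0])
for px in((434,135),(434,183)):
  print(Rs.inv().apply(onz(s,SC(*px),.344)-O), Rs.inv().apply(onz(s,SC(*px),.304)-O))
st=sense();print(Rs.inv().apply(st['position']-O))
q=st['joint_pos']
for yaw in(81.8,84.8,87.8):
  print(yaw,[ik(np.array([.5345,.050,z]),E_("xyz",[131.5,-1.4,yaw]),q)[0].round(1) for z in(.262,.256)])
E
```

```text
[0.00456167 0.06088783 0.344     ] [-0.05413016  0.07459837  0.304     ]
[0.08446439 0.04407507 0.344     ] [0.03093687 0.05669896 0.304     ]
[-0.06074537  0.06515691  0.31602267]
81.8 [array([ -6.2,  -8.5, 127.3,  -2.6,  12.7, -85.1]), array([ -6.2,  -7.9, 127.8,  -2.9,  11.6, -84.8])]
84.8 [array([  -9.2,   -9.1,  127.8,   16.9,   13.5, -108. ]), array([  -9.2,   -8.6,  128.3,   18.4,   12.5, -109.6])]
87.8 [array([ -12.2,   -9.6,  128.1,   32.2,   15.9, -126.8]), array([ -12.2,   -9. ,  128.7,   34.5,   14.9, -129.2])]
```

```bash
python3 -m handwheel '[[0.004,0.005,0,0.08],[0.007,0.01,0,0.15],[0.007,0.01,-0.02,0.15],[0.007,0.01,-0.05,0.15],[0.007,0.01,-0.08,0.15],[0.007,0.01,-0.1,0.15],[0.007,0.01,-0.1,0.15]]'
python3 - <<'E'
from h import *
s=sense();print(s['joint_pos'].round(1))
cv2.imwrite(f"pics/wrist8.png",grab_frame("wrist")[:,:,::-1])
cv2.imwrite(f"pics/scene8.png",cv2.resize(grab_frame("scene")[140:330,145:445,::-1],None,fx=2.6,fy=2.6,interpolation=cv2.INTER_CUBIC))
E
```

```text
time: 16.3
position: [0.533, 0.0516, 0.2641]
tool_rot: [131.6, -1.5, 86.1]
contact_force: [0.1, 0.4, -0.7]
finger_gap: 0.0239
[ -10.2   -9.7  127.7   22.7   15.  -115.2]
```

View pics/wrist8.png

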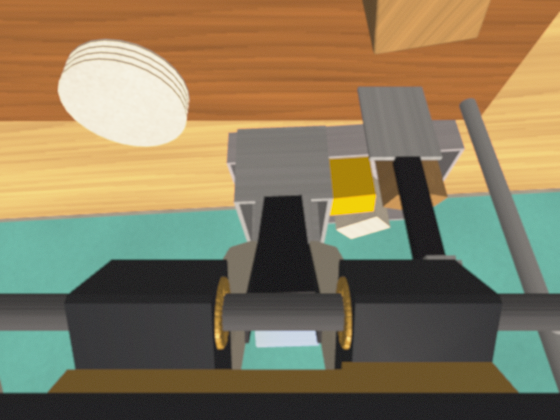

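View pics/scene8.png

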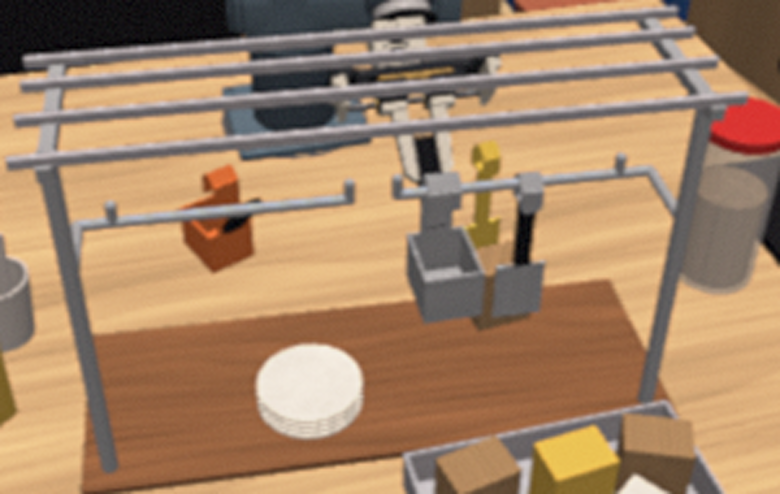

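```bash
python3 -m handwheel '[[0,0,-0.008,0],[0,0,-0.016,0],[0,0,-0.02,0],[0,0,-0.02,0]]'
python3 -c "
from workcell import *
print(sense()['joint_pos'].round(1))"
```

```text
time: 16.9
position: [0.5345, 0.0514, 0.2568]
tool_rot: [131.4, -1.4, 86.1]
contact_force: [1.9, -0.7, 0.7]
finger_gap: 0.0236
[ -10.2   -8.8  128.5   25.8   13.2 -118.4]
```

```bash
python3 -m handwheel '[[0,0,0,0],[0,0,0,0],[0,0,0,0],[0,0,0,0],[0,0,0,0],[0,0,0,0]]' 0.3
python3 - <<'E'
from h import *
cv2.imwrite(f"pics/wrist9.png",grab_frame("wrist")[:,:,::-1])
cv2.imwrite(f"pics/scene9.png",cv2.resize(grab_frame("scene")[140:330,145:445,::-1],None,fx=2.6,fy=2.6,interpolation=cv2.INTER_CUBIC))
E
```

```text
time: 17.65
position: [0.5345, 0.0514, 0.2568]
tool_rot: [131.4, -1.4, 86.1]
contact_force: [-0.6, -0.6, 0.1]
finger_gap: 0.0604
```

View pics/wrist9.png

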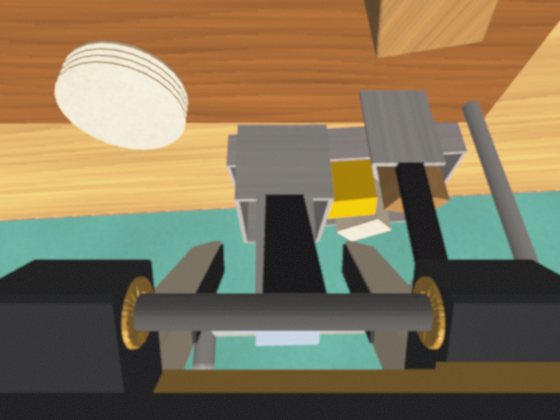

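View pics/scene9.png

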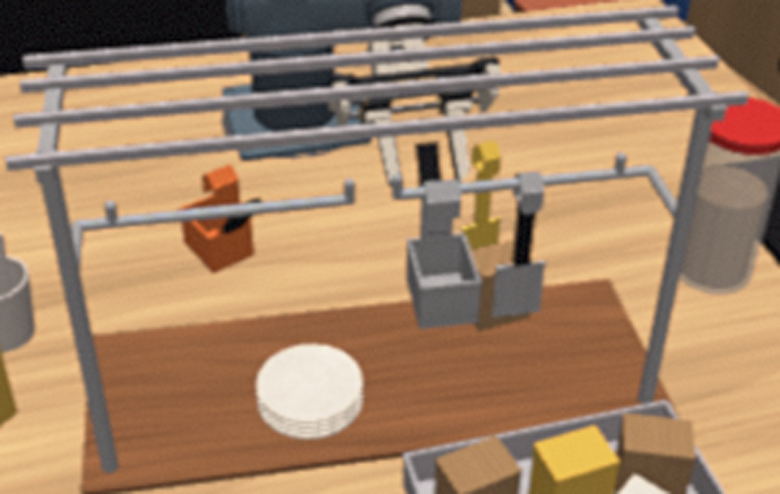

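```bash
python3 -m handwheel '[[-0.03,0.002,0.027,0],[-0.06,0.004,0.053,0],[-0.09,0.006,0.08,0],[-0.12,0.008,0.106,0],[-0.15,0.01,0.132,0],[-0.19,0.012,0.17,0],[-0.22,0.012,0.2,0],[-0.22,0.012,0.2,0]]'
python3 - <<'E'
from h import *
print(sense()['joint_pos'].round(1))
cv2.imwrite(f"pics/wrist10.png",grab_frame("wrist")[:,:,::-1])
cv2.imwrite(f"pics/scene10.png",cv2.resize(grab_frame("scene")[140:330,145:445,::-1],None,fx=2.6,fy=2.6,interpolation=cv2.INTER_CUBIC))
cv2.imwrite(f"pics/top10.png",grab_frame("top")[:,:,::-1])
E
```

```text
time: 18.75
position: [0.4245, 0.0572, 0.3586]
tool_rot: [131.1, -1.4, 86.1]
contact_force: [-0.5, 0.1, -0.2]
finger_gap: 0.0603
[ -15.7  -32.   125.7   15.5   39.2 -108.9]
```

View pics/wrist10.png

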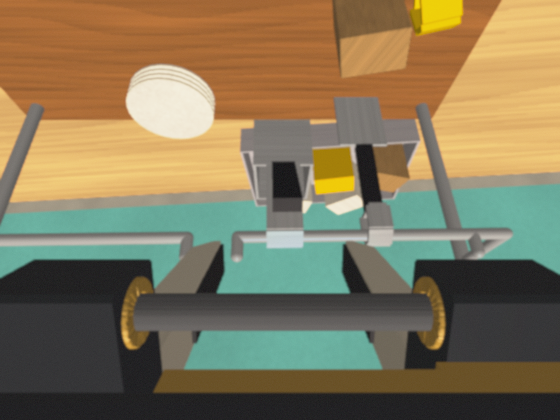

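View pics/scene10.png

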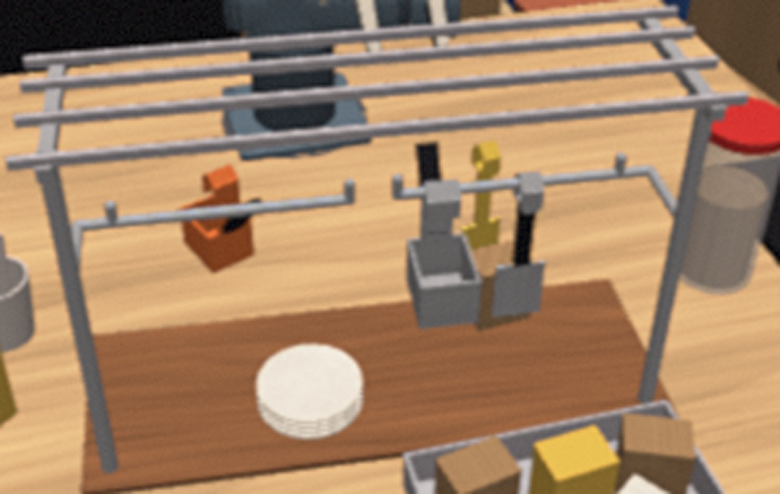

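View pics/top10.png

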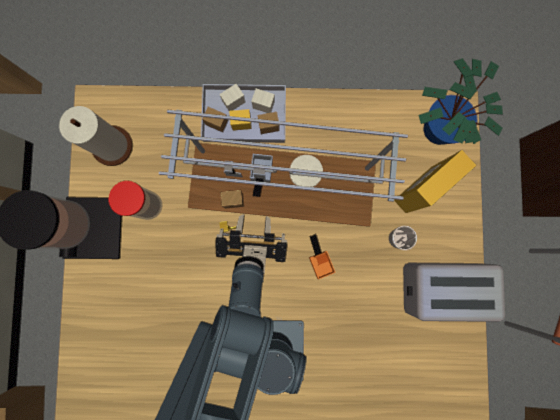

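```bash
python3 -m handwheel '[[-0.02,0,0.03,0],[-0.04,0,0.06,0],[-0.04,0,0.06,0],[-0.04,0,0.06,0],[-0.04,0,0.06,0],[-0.04,0,0.06,0],[-0.04,0,0.06,0],[-0.04,0,0.06,0]]'
python3 - <<'E'
from h import *
a=cv2.resize(grab_frame("scene")[140:330,145:445,::-1],None,fx=2.6,fy=2.6,interpolation=cv2.INTER_CUBIC);b=cv2.imread("pics/scene10.png");c=cv2.imread("pics/scene0c.png")
d=cv2.absdiff(a,b);print("scoop region diff",d[140:340,395:550].max(),"turner vs start",cv2.absdiff(a,c)[170:320,515:545].mean(), "bowls",cv2.absdiff(a,c)[340:440,250:370].mean())
p=np.load("st.npy");Rs=R.from_euler("z",p[2]);P=onz(calibration("scene"),SC(443,186),.284);print(Rs.inv().apply(P-[p[0],p[1],0]))
print(sense()['time'],finish_job())
E
```

```text
time: 19.9
position: [0.4046, 0.0574, 0.3859]
tool_rot: [131.4, -1.4, 86.1]
contact_force: [1.4, -0.5, -0.5]
finger_gap: 0.0604
scoop region diff 13 turner vs start 1.543111111111111 bowls 1.5305277777777777
[0.01079449 0.0710753  0.284     ]
the job is handed in; nothing more can be done
19.95 None
```

The scoop now hangs freely by its hook on the left rail, next to the turner, and the job was handed in at 19.95 s.

**How it went:**
- **Tilt:** The moves only allow a turn about the vertical. I got the roughly 48° gripper tilt by pushing the arm past its reach in short steps. That is more than the 40° you suggested.
- **Grip:** I took the black handle across its 24 mm width. The last joint had reached its limit there, so I turned the tool about 3° before closing.
- **Move:** I lifted the scoop 60 mm, carried it over both inner stops, lowered it and let go.

**Last checks:**
- **Position:** The hook sits about 71 mm left of the station's middle, which leaves room to the stop and to the turner.
- **At rest:** The scoop showed no visible motion between two pictures about a second apart. It hangs yawed by a few degrees.
- **Other things:** The turner and bowls look unchanged from the start in the scene camera. The carton, canister, cereal box and mug looked in place by eye in the last top picture.
- **Force:** Force readings after each move stayed within about 2 N.

No check failed.

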